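Shut the lapping leaves of a light-tight sample box

TASK

Shut the light-tight sample box so that the edges of its two lid leaves lap properly: first the leaf with the stepped (rebated) edge, fully down, while the other still stands open, then the leaf with the overhanging lip, fully down on top of it. Leave both leaves flush and let go, without disturbing the jar, the timer and the tape roll nearby.

Things in the scene. Friction and masses are not known exactly. Their poses are not given: they have to be found in the camera images.
- dark_box: Grey sample box, fixed to the worktop: 90 mm along its x, 160 mm along its y, rim 70 mm up, a vial rack inside. Origin at the centre of its underside; +y to the stepped leaf's hinge, x parallel to both hinges, z up. Each leaf has a finger tab 16 mm long, 22 mm wide, 4 mm thick at its -x (near) end, 52 mm from its hinge. Instrument fronts rise behind the box from x = 0.59 m on.
- stepped_leaf (a joint): Angle of the stepped leaf (rad): 0 = shut, lying level on the rim; grows as it opens upward; 1.57 = upright; stop at 1.75. White plate hinged on the rim at the box's +y side. The stiff hinge (0.11 N m of friction) lets it stay at any angle: it does not fall or latch, so it must be pushed all the way down.
- lipped_leaf (a joint): Angle of the lipped leaf (rad): 0 = shut, grows as it opens, 1.57 = upright, stop at 1.75; same stiff hinge, on the box's -y side. When shut, its lip lies in the step of the other leaf, over its tongue. If this leaf is shut first, its lip blocks the stepped leaf about 0.15 rad above shut.
- stepped_leaf_hinge (a point): Middle of the stepped leaf's hinge line, on the box's rim at y = +80 mm of the box, 70 mm above the worktop. The leaf's under face passes through this line, its outer face lies 10 mm above it when shut. The axes turn with the leaf: x along the hinge; -y from the hinge towards the leaf's free edge; z out of the outer face.
- lipped_leaf_hinge (a point): Middle of the lipped leaf's hinge line, at y = -80 mm of the box, 70 mm above the worktop. The leaf's under face passes through this line, its outer face lies 10 mm above it when shut. The axes turn with the leaf: x along the hinge; +y from the hinge towards the leaf's free edge; z out of the outer face.
- stepped_leaf_edge (a point): Middle of the stepped leaf's free edge, the tip of its tongue, 79 mm from the hinge. The leaf is 94 mm along the box's x and 10 mm thick as far as 64 mm from the hinge; then comes a step, and only a tongue 4 mm thick, at the bottom when shut, goes on to 79 mm.
- lipped_leaf_edge (a point): Middle of the lipped leaf's free edge, the tip of its lip, 93 mm from the hinge. The leaf is 94 mm along the box's x and 10 mm thick as far as 79 mm from the hinge; then a lip 4.5 mm thick, flush with the outer (top) face, overhangs on to 93 mm.
- jar: Bystander: small peach-coloured screw-cap jar with a black cap, 42 mm across, 57 mm high; origin at the centre of its underside.
- bench_timer: Bystander: flat pale bench timer, 66 x 66 x 19 mm; origin at the centre of its underside.
- tape: Bystander: roll of green tape lying flat, 64 mm across, 18 mm high; origin at the centre of its underside. It lies right of the box, in front of an instrument's round housing that stands out to x = 0.52 m between y = -0.41 and -0.09 m, 0.42 m high.

How it is judged:
By the outcome, as a careful person would: the job done as asked, in the order asked, and still so for the second after the job is handed in, with the robot touching nothing.
It also fails if it takes over 64 s, if anything falls off the work surface, if the arm or the gripper's body presses on something with over 40 N, if the wrist force passes 120 N, or if a joint passes its speed limit or range.

ROBOT

A 6-joint arm with a two-finger parallel gripper is mounted at the origin on a cart in front of the work surface, level with it; the furniture and walls round the work are solid. World frame = base frame: x ahead of the robot, y to its left, z up, the work surface at z = 0. Lengths are in mm, angles in rad, forces in N, time in s.
With the tool pointing down it reaches from about 350 to 875 mm from the base axis. Payload 4.2 kg.
Tool frame: the origin (TCP) lies at the very end of the fingers, on their centre line; the grasp point (between the pads) lies arm.grip_point_offset behind it (arm.grip_point_offset is the distance from the TCP to the grasp point, in mm); z points along the fingers, y is the line along which they close (so a half turn about z gives the same grasp; the last joint's range is limited). The gripper opens to 85 mm and grips with 20 to 120 N. Pads are 22 mm wide; open, the fingers measure 114 mm over their backs; the gripper's body (76 mm by 85 mm) begins 54 mm behind the grasp point. The pads swing forward as they close: fully open they stand 13 mm farther back than shut.
Start: joints at [-0.913, 0.385, 0.008, 0, -1.194, -0.259], TCP at [242.709, -575.927, 231.312] pointing down, gripper open.
Joint ranges: [-3.14, 3.14], [-1.21, 2.06], [-1.07, 1.41], [-3.16, 2.05], [-2.99, -0.16], [-3.1, 3.1]. Speed limits (rad/s): [2.79, 2.79, 3.14, 3.14, 3.14, 3.14].

INTERFACE

Orientations are given as a unit quaternion [x, y, z, w].
In Python, from bench import arm, cams, ticket gives the robot as it stands.
- The arm moves only by the tool servo_tool, never from a script. Its argument "commands" is a list that holds one entry, the list of rows, each a list of 7 numbers: the closure in counts, from 0 (fully open) to 255 (shut), then the shift along the tool's x, y, z in m, then the turn, a rotation vector about the tool's x, y, z in degrees. In form: [[[grip, x, y, z, ax, ay, az], ...]]. A call has 1 to 10 rows; each row shifts and turns the commanded pose from where the row before left it, along the tool's axes as they then stand; what a row does not reach is not made up. A row lasts 1/12 s, in which the tool goes at most 41.7 mm and 7.16 degrees, less where a joint would pass 70% of its speed; a pose out of reach is approached as far as the arm can. A call with a gripper value outside its range is refused whole. The fingers move at their own pace and stop on an object; the grip force is fixed at half the most. Time passes only in rows, so rows that do not move let the fingers close. It gives the time, the measured TCP pose, the force, the opening and the grip force at its end, in the units of the state.
- arm.read_state(): the state, without advancing time (a new reading comes with each control period).
- cams.get_image(name): name is "scene" or "top"; returns a dict with "frame" (420x560x3 uint8, blue, green, red), "K" (3x3 intrinsics, pixels), "k1" (the pictures are not rectified: a ray, as slopes to the right and down, at radius r is drawn at 1 + k1 r^2 times it, then the intrinsics apply), "T" (4x4, takes a point from camera to world coordinates). Camera axes: x right, y up, looking along -z (the intrinsics and any distortion apply to the point x, -y, -z); pixel columns grow to the right and rows downward; lengths in mm; the calibration is good to about 2 mm. A picture is of the moment at which its call begins. There is no depth.
- ticket.job_done(): hands the job in; it is judged then, once.
The state is a dict: "clock": time; "joints": joint angles; "joint_vel": joint speeds; "joint_efforts": joint torques, N m; "position": TCP position; "ee_rot": TCP orientation; "contact_force": force on the tool from outside, world axes, zero at the start; "wrist_torque": the same for the moment, N m; "gripper_width": finger opening in mm; "grasp_force": force on a finger pad.
Only numpy, scipy, OpenCV 4.12 (cv2) and the standard library are available. Lean on these libraries where they do the work, as an engineer would, in place of code of your own. Each camera call takes 0.05 s, during which the arm holds its last target. There are 200 camera calls.

## Working session

There is one attempt and no reset: what is moved stays moved. The work goes in short steps, Python scripts to look and compute and a tool call to move; the robot and the scene stay as the last step left them, time stands still between calls to the robot, and variables do not carry over. Pictures are saved under pics/ and viewed, at most 10 in all, crops included, and the job is handed in when it is done.

Besides the shell and the picture viewer there is one more tool, called after ">>>" by a JSON object that holds its "api" and its "payload". servo_tool: Moves the arm, as the interface text tells. Its arguments: {"type":"object","properties":{"commands":{"type":"array","items":{"type":"array","items":{"type":"array","items":{"type":"number"}}}}},"required":["commands"]}

```bash
mkdir -p pics
cat > h.py <<'E'
import numpy as np, cv2
from bench import arm, cams, ticket
def shot(n,f):
    d=cams.get_image(n); cv2.imwrite('pics/'+f,d['frame']); return d
def ray(d,u,v):
    K=np.array(d['K'],float);T=np.array(d['T'],float)
    p=cv2.undistortPoints(np.array([[[u,v]]],float),K,np.array([d['k1'],0,0,0.]))[0,0]
    r=T[:3,:3]@np.array([p[0],-p[1],-1]); return T[:3,3],r
def at_z(d,u,v,z):
    o,r=ray(d,u,v); return o+r*(z-o[2])/r[2]
def proj(d,P):
    K=np.array(d['K'],float);T=np.linalg.inv(np.array(d['T'],float))
    c=T[:3,:3]@np.array(P,float)+T[:3,3]; x,y=c[0]/-c[2],-c[1]/-c[2]
    s=1+d['k1']*(x*x+y*y); return K[0,0]*x*s+K[0,2],K[1,1]*y*s+K[1,2]
E
python3 - <<'E'
from h import *
for n in('scene','top'):
    d=shot(n,n+'0.png'); print(n,np.array(d['K']).round(1),d['k1'],np.array(d['T']).round(3))
    cv2.imwrite('pics/'+n+'0b.png',cv2.resize(d['frame'],(800,600),interpolation=cv2.INTER_CUBIC))
print(arm.read_state(),arm.grip_point_offset)
E
```

```text
scene [[422.1   0.  279.2]
 [  0.  422.1 212. ]
 [  0.    0.    1. ]] -0.08651569491990703 [[-8.05000e-01  2.32000e-01 -5.46000e-01 -8.37420e+01]
 [-5.93000e-01 -3.37000e-01  7.31000e-01  7.16993e+02]
 [-1.40000e-02  9.12000e-01  4.09000e-01  5.25145e+02]
 [ 0.00000e+00  0.00000e+00  0.00000e+00  1.00000e+00]]
top [[508.7   0.  283.2]
 [  0.  508.7 208.8]
 [  0.    0.    1. ]] -0.006547769833675108 [[-2.300000e-02  9.980000e-01 -6.300000e-02  3.990330e+02]
 [-1.000000e+00 -2.200000e-02  5.000000e-03 -4.529900e+01]
 [ 3.000000e-03  6.300000e-02  9.980000e-01  1.420608e+03]
 [ 0.000000e+00  0.000000e+00  0.000000e+00  1.000000e+00]]
{'clock': 0.1, 'joints': array([-9.13400454e-01,  3.85472267e-01,  6.75161147e-03, -4.11064339e-04,
       -1.19398126e+00, -2.58623725e-01]), 'joint_vel': array([-1.51744153e-03, -1.00890612e-03,  1.49590144e-03,  1.93367840e-03,
       -3.91129799e-05,  1.04482355e-03]), 'joint_efforts': array([-4.07739126e-04, -3.93320131e+01,  1.88928920e+01,  4.19806346e+00,
       -2.62442081e-03, -5.42088827e-06]), 'position': array([ 242.50201951, -575.47354681,  230.33471913]), 'ee_rot': array([-1.97993203e-01,  9.80202911e-01,  9.39066356e-04, -2.49941500e-04]), 'contact_force': array([-0.0836573 ,  0.71416738, -0.17633567]), 'wrist_torque': array([-0.02580167, -0.01478758,  0.02046544]), 'grasp_force': 0.0, 'gripper_width': 85.29004398519791} 18.700000000000003
```

View pics/scene0b.png

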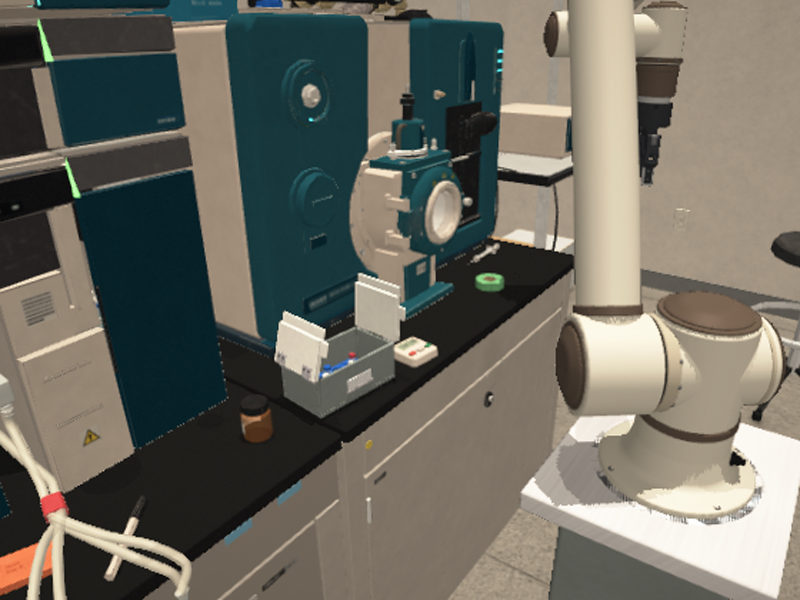

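View pics/top0b.png

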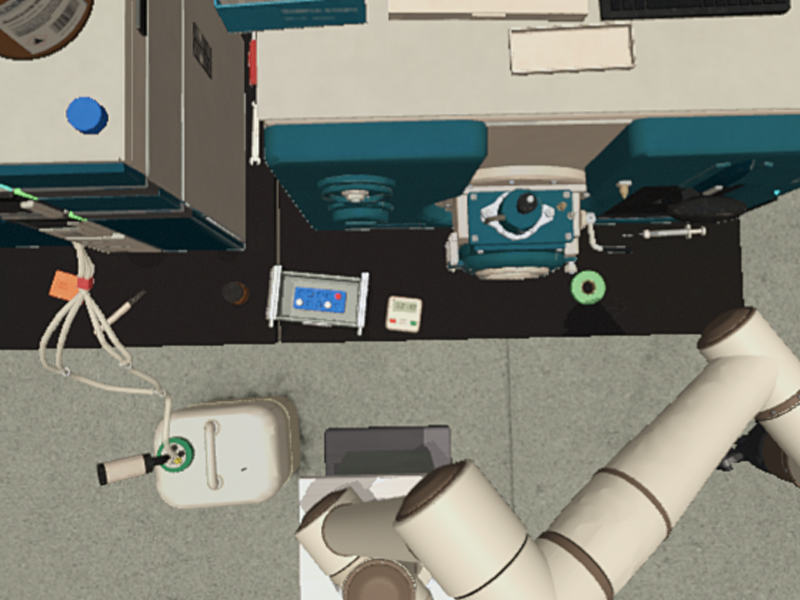

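The scene view shows both leaves near upright on the grey box (about 340,360). In the top view the box is at (318,300), the jar at (235,292), the timer at (404,313) and the tape at (588,288). Next I'll enlarge crops of the box.

Run:
```python
from h import *
a=cv2.imread('pics/top0.png')[175:245,150:310]; b=cv2.imread('pics/scene0.png')[180:310,160:320]
cv2.imwrite('pics/ct.png',cv2.resize(a,(800,350),interpolation=cv2.INTER_CUBIC))
cv2.imwrite('pics/cs.png',cv2.resize(b,(738,600),interpolation=cv2.INTER_CUBIC))
```

```text
(no output)
```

View pics/ct.png

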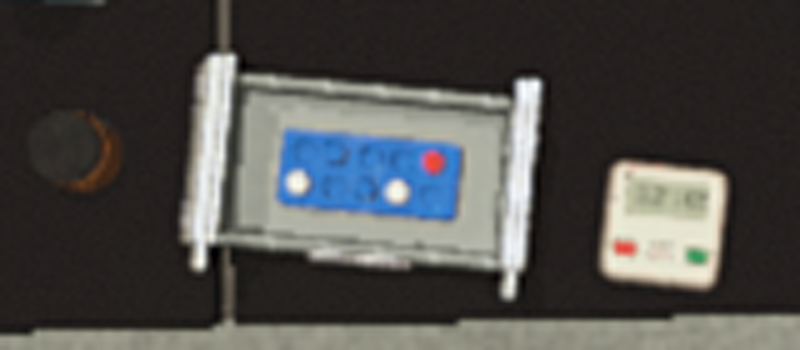

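View pics/cs.png

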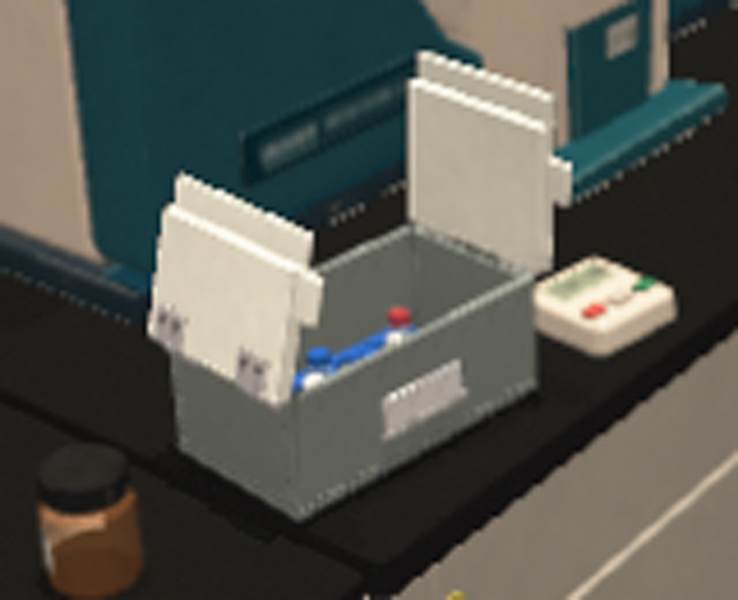

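The crops show stepped leaf (left, outer face and hinge screws visible) and lipped leaf (right, inner face visible). Both stand at about 90–100°, with their tabs at the near ends. I'll fit the box pose and leaf angles to the corners.

```bash
cat >> h.py <<'E'
def box2w(p,P):
    c,s=np.cos(p[2]),np.sin(p[2]); return np.array([p[0]+c*P[0]-s*P[1],p[1]+s*P[0]+c*P[1],P[2]])
def leafpt(p,which,x,r,h):
    a=p[3] if which=='s' else p[4]; g=1 if which=='s' else -1
    return box2w(p,(x,g*(80-r*np.cos(a)+h*np.sin(a)),70+r*np.sin(a)+h*np.cos(a)))
E
python3 - <<'E'
from h import *
from scipy.optimize import least_squares
S=cams.get_image('scene');T=cams.get_image('top')
fs=lambda u,v:(160+(u+.5)/4.6125-.5,180+(v+.5)/4.6125-.5); ft=lambda u,v:(150+u/5,175+v/5)
B=[((-45,80,0),300,517),((45,80,0),180,447),((-45,-80,0),537,388),((-45,-80,70),537,272),((45,-80,70),410,228)]
L=[('l',47,79,0,410,82),('l',-47,79,0,549,127),('l',47,93,7,418,53),('l',-47,93,7,553,95),
('s',-47,0,10,285,405),('s',47,0,10,148,333),('s',47,64,10,165,207),('s',-47,64,10,302,262),('s',47,79,4,179,175),('s',-47,79,4,312,235)]
LT=[('s',-63,52,2,199,269),('l',-63,52,8,509,298),('s',47,79,2,226,55),('l',47,93,8,530,79)]
def f(p,show=0):
    q=p; r=[]
    for P,u,v in B: r.append(np.subtract(proj(S,box2w(p,P)),fs(u,v)))
    for w,x,d,h,u,v in L: r.append(np.subtract(proj(S,leafpt(p,w,x,d,h)),fs(u,v)))
    for w,x,d,h,u,v in LT: r.append(np.subtract(proj(T,leafpt(p,w,x,d,h)),ft(u,v)))
    r=np.array(r)
    if show: print(r.round(1).tolist())
    return r.ravel()
s=least_squares(f,[450,80,0.1,1.6,1.6],loss='soft_l1'); print(s.x.round(3)); f(s.x,1)
p=s.x; np.save('p.npy',p)
for w in 'sl': print(w,'hinge',leafpt(p,w,0,0,0).round(),'tab',leafpt(p,w,-55,52,5).round(),'edge',leafpt(p,w,0,79 if w=='s' else 93,5).round())
K=lambda u,v,z:at_z(T,150+u/5,175+v/5,z).round()
print('jar',K(65,145,57),'timer',K(663,225,19))
print('tape',at_z(T,588*.7,288*.7,18).round())
E
```

```text
[ 4.90732e+02  1.06674e+02 -1.10000e-01  1.31700e+00  1.60700e+00]
[[0.8, 3.3], [0.8, 2.9], [0.7, 1.8], [0.2, 0.9], [0.7, -1.0], [-0.4, 0.1], [-1.5, 0.7], [-0.1, 0.1], [-0.1, 1.0], [-1.4, 0.6], [0.4, 1.0], [-0.1, 0.3], [-1.2, 1.9], [-0.1, 0.2], [-0.1, 0.3], [2.5, -0.1], [2.4, -0.4], [2.3, -0.9], [1.9, -1.0]]
s hinge [500. 186.  70.] tab [444. 184. 122.] edge [498. 171. 148.]
l hinge [482.  27.  70.] tab [427.  26. 122.] edge [481.  19. 163.]
jar [506. 271.  57.] timer [457. -49.  19.]
tape [ 500. -407.   18.]
```

>>> {"api": "servo_tool", "payload": {"commands": [[[255,0,0,-0.015,0,0,5.8],[255,0,0,-0.015,0,0,5.8],[255,0,0,-0.015,0,0,5.8],[255,0,0,-0.015,0,0,5.8],[255,0,0,-0.015,0,0,5.8]]]}}

```text
clock: 0.62
position: [242.6, -575.7, 306.7]
ee_rot: [0.056, 0.998, 0.0, -0.0]
contact_force: [0.6, 0.7, -0.3]
gripper_width: 25.5
grasp_force: 0.0
```

>>> {"api": "servo_tool", "payload": {"commands": [[[255,-0.0134,0.036,0,0,0,0],[255,-0.0134,0.036,0,0,0,0],[255,-0.0134,0.036,0,0,0,0],[255,-0.0134,0.036,0,0,0,0],[255,-0.0134,0.036,0,0,0,0],[255,-0.0134,0.036,0,0,0,0],[255,-0.0134,0.036,0,0,0,0],[255,-0.0134,0.036,0,0,0,0],[255,0,0,0,0,0,0]]]}}

```text
clock: 1.37
position: [382.1, -296.7, 306.6]
ee_rot: [0.05, 0.999, 0.0, 0.001]
contact_force: [0.7, -0.9, -0.5]
gripper_width: -0.0
grasp_force: 0.0
```

>>> {"api": "servo_tool", "payload": {"commands": [[[255,0.0027,0.038,0,0,0,0],[255,0.0027,0.038,0,0,0,0],[255,0.0027,0.038,0,0,0,0],[255,0.0027,0.038,0,0,0,0],[255,0.0027,0.038,0,0,0,0],[255,0.0027,0.038,0,0,0,0],[255,0.0027,0.038,0,0,0,0],[255,0.0027,0.038,0,0,0,0],[255,0.0027,0.038,0,0,0,0],[255,0.0027,0.038,0,0,0,0]]]}}

```text
clock: 2.2
position: [393.4, 81.3, 306.6]
ee_rot: [0.054, 0.999, 0.0, 0.0]
contact_force: [1.8, -1.2, 0.2]
gripper_width: -0.3
grasp_force: 0.0
```

>>> {"api": "servo_tool", "payload": {"commands": [[[255,0.0027,0.038,0,0,0,0],[255,0.0027,0.038,0,0,0,0],[255,0.0027,0.038,0,0,0,0],[255,0.0027,0.038,0,0,0,0],[255,-0.03,0,0,0,0,0],[255,-0.03,0,0,0,0,0],[255,-0.03,0,0.02,0,0,0],[255,0,0,0.03,0,0,0],[255,0,0,0,0,0,0]]]}}

```text
clock: 2.95
position: [486.9, 220.3, 249.6]
ee_rot: [0.055, 0.998, -0.004, -0.006]
contact_force: [-1.0, -0.6, -2.2]
gripper_width: -0.3
grasp_force: 0.0
```

Run:
```python
from h import *
st=arm.read_state(); print(st['position'],st['ee_rot'].round(3))
S=cams.get_image('scene');T=cams.get_image('top')
print(proj(S,st['position']),proj(T,st['position']))
a=S['frame'][120:310,120:320]; b=T['frame'][150:250,150:310]
c=np.vstack([cv2.resize(a,(600,570),interpolation=cv2.INTER_CUBIC)]); cv2.imwrite('pics/s1.png',c)
cv2.imwrite('pics/t1.png',cv2.resize(b,(800,500),interpolation=cv2.INTER_CUBIC))
```

```text
[486.91492733 220.34300462 249.61341344] [ 0.055  0.998 -0.004 -0.006]
(np.float64(193.21783381775754), np.float64(185.95796955263296)) (np.float64(165.67545145931194), np.float64(205.5214853094969))
```

View pics/s1.png

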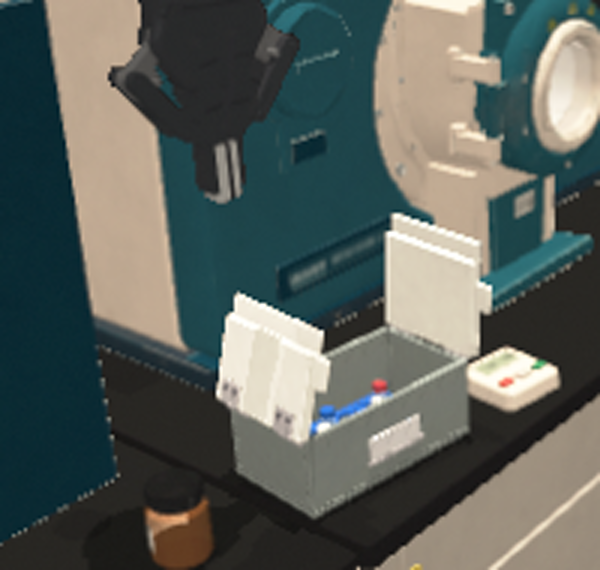

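The finger tip appears at (222,200), against a predicted (220,198), so the calibration agrees to about a pixel. The lid pose can be used as it stands. Now I'll go down outside the stepped leaf.

>>> {"api": "servo_tool", "payload": {"commands": [[[255,-0.004,0,0.032,0,0,0],[255,-0.004,0,0.032,0,0,0],[255,-0.004,0,0.032,0,0,0],[255,-0.004,0,0.032,0,0,0],[255,0,0,0,0,0,0],[255,0,0,0,0,0,0],[255,0,0,0,0,0,0]]]}}

```text
clock: 3.63
position: [506.4, 221.8, 131.6]
ee_rot: [0.053, 0.999, 0.001, 0.002]
contact_force: [-0.1, 0.5, 0.4]
gripper_width: 0.3
grasp_force: 0.0
```

>>> {"api": "servo_tool", "payload": {"commands": [[[255,0,-0.01,0,0,0,0],[255,0,-0.01,0,0,0,0],[255,0,-0.007,0.0015,0,0,0],[255,0,-0.007,0.0015,0,0,0],[255,0,-0.006,0.003,0,0,0],[255,0,-0.006,0.003,0,0,0],[255,0,0,0,0,0,0],[255,0,0,0,0,0,0]]]}}

```text
clock: 4.3
position: [500.9, 173.0, 121.7]
ee_rot: [0.054, 0.999, -0.001, 0.001]
contact_force: [-0.4, -5.3, 9.2]
gripper_width: 0.2
grasp_force: 4.6
```

>>> {"api": "servo_tool", "payload": {"commands": [[[255,0,-0.0055,0.004,0,0,0],[255,0,-0.0055,0.004,0,0,0],[255,0,-0.0045,0.005,0,0,0],[255,0,-0.0045,0.005,0,0,0],[255,0,-0.0033,0.006,0,0,0],[255,0,-0.0033,0.006,0,0,0],[255,0,0,0,0,0,0],[255,0,0,0,0,0,0]]]}}

```text
clock: 4.97
position: [496.2, 147.7, 88.1]
ee_rot: [0.054, 0.999, -0.001, -0.001]
contact_force: [0.3, -1.1, 0.2]
gripper_width: 0.0
grasp_force: 0.0
```

>>> {"api": "servo_tool", "payload": {"commands": [[[255,0,-0.0015,0.004,0,0,0],[255,0,-0.0015,0.004,0,0,0],[255,0,0,0.003,0,0,0],[255,0,0,0,0,0,0],[255,0,0,0,0,0,0]]]}}

```text
clock: 5.38
position: [496.9, 145.5, 79.9]
ee_rot: [0.053, 0.999, -0.0, 0.0]
contact_force: [-4.4, -0.6, 12.9]
gripper_width: -0.1
grasp_force: 6.3
```

>>> {"api": "servo_tool", "payload": {"commands": [[[255,0,0,0.0015,0,0,0],[255,0,0,0.001,0,0,0],[255,0,0,0,0,0,0],[255,0,0,0,0,0,0]]]}}

```text
clock: 5.72
position: [497.0, 145.5, 79.6]
ee_rot: [0.053, 0.999, -0.0, 0.001]
contact_force: [-8.3, -0.9, 26.3]
gripper_width: -0.1
grasp_force: 13.2
```

>>> {"api": "servo_tool", "payload": {"commands": [[[255,0,0,-0.01,0,0,0],[255,0,0,-0.03,0,0,0],[255,0,0,-0.035,0,0,0],[255,0,0,-0.035,0,0,0],[255,0,0,-0.035,0,0,0],[255,0,0,-0.035,0,0,0],[255,0,0,-0.01,0,0,0],[255,0,0,0,0,0,0]]]}}

```text
clock: 6.38
position: [498.3, 146.2, 269.2]
ee_rot: [0.053, 0.999, 0.002, 0.003]
contact_force: [1.3, 0.4, -1.6]
gripper_width: 0.1
grasp_force: 0.0
```

>>> {"api": "servo_tool", "payload": {"commands": [[[255,0,-0.033,0,0,0,0],[255,0,-0.033,0,0,0,0],[255,0,-0.033,0,0,0,0],[255,0,-0.033,0,0,0,0],[255,0,-0.03,0,0,0,0],[255,0,0,0,0,0,0],[255,0,0,0,0,0,0]]]}}

```text
clock: 6.97
position: [478.4, -16.9, 264.0]
ee_rot: [0.055, 0.998, -0.0, -0.002]
contact_force: [0.5, 0.2, 0.1]
gripper_width: 0.1
grasp_force: 0.0
```

Run:
```python
from h import *
p=np.load('p.npy'); st=arm.read_state(); d=st['position'][:2]-p[:2]; c,s=np.cos(p[2]),np.sin(p[2])
print('box xy',c*d[0]+s*d[1],-s*d[0]+c*d[1],st['position'][2])
S=cams.get_image('scene'); cv2.imwrite('pics/s2.png',cv2.resize(S['frame'][140:310,150:350],(706,600),interpolation=cv2.INTER_CUBIC))
```

```text
box xy 1.3625494556813358 -124.2149389054905 264.00232521812364
```

View pics/s2.png

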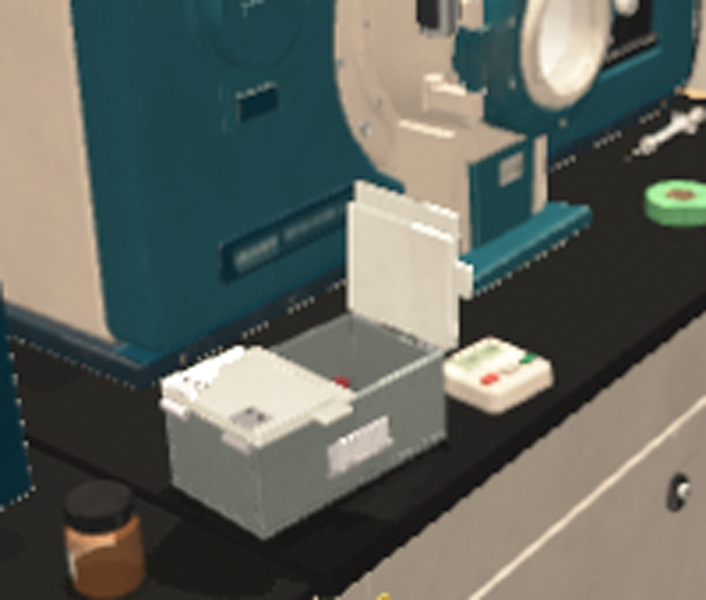

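The stepped leaf lies flat on the rim with its top around (255,395), and the lipped leaf still stands at (405,270). The bystanders haven't moved. I'll do the lipped leaf now.

>>> {"api": "servo_tool", "payload": {"commands": [[[255,0,0,0.034,0,0,0],[255,0,0,0.034,0,0,0],[255,0,0,0.034,0,0,0],[255,0,0,0.033,0,0,0],[255,0,0,0,0,0,0],[255,0,0,0,0,0,0]]]}}

```text
clock: 7.52
position: [478.7, -15.2, 129.4]
ee_rot: [0.053, 0.999, -0.001, -0.002]
contact_force: [0.4, 0.0, 1.0]
gripper_width: -0.0
grasp_force: 0.0
```

>>> {"api": "servo_tool", "payload": {"commands": [[[255,0,0.0085,0,0,0,0],[255,0,0.0085,0,0,0,0],[255,0,0.0085,-0.0005,0,0,0],[255,0,0.0085,-0.0005,0,0,0],[255,0,0.0075,0.0017,0,0,0],[255,0,0.0075,0.0017,0,0,0],[255,0,0,0,0,0,0],[255,0,0,0,0,0,0]]]}}

```text
clock: 8.18
position: [484.5, 33.7, 128.1]
ee_rot: [0.053, 0.999, 0.0, -0.0]
contact_force: [0.8, -0.7, 0.7]
gripper_width: -0.3
grasp_force: 0.0
```

>>> {"api": "servo_tool", "payload": {"commands": [[[255,0,0.0065,0.0045,0,0,0],[255,0,0.0065,0.0045,0,0,0],[255,0,0.0055,0.0055,0,0,0],[255,0,0.0055,0.0055,0,0,0],[255,0,0.004,0.0065,0,0,0],[255,0,0.004,0.0065,0,0,0],[255,0,0,0,0,0,0],[255,0,0,0,0,0,0]]]}}

```text
clock: 8.85
position: [487.3, 64.8, 94.3]
ee_rot: [0.054, 0.999, -0.001, -0.001]
contact_force: [-0.2, 0.6, 0.2]
gripper_width: 0.4
grasp_force: 0.0
```

>>> {"api": "servo_tool", "payload": {"commands": [[[255,0,0.0015,0.005,0,0,0],[255,0,0.0015,0.005,0,0,0],[255,0,0,0.003,0,0,0],[255,0,0,0,0,0,0],[255,0,0,0,0,0,0]]]}}

```text
clock: 9.27
position: [488.0, 67.5, 82.0]
ee_rot: [0.054, 0.999, -0.0, -0.001]
contact_force: [1.0, 0.4, -0.8]
gripper_width: -0.2
grasp_force: 0.0
```

>>> {"api": "servo_tool", "payload": {"commands": [[[255,0,0,0.002,0,0,0],[255,0,0,0.001,0,0,0],[255,0,0,0.001,0,0,0],[255,0,0,0,0,0,0],[255,0,0,0,0,0,0]]]}}

```text
clock: 9.68
position: [488.5, 67.8, 79.9]
ee_rot: [0.053, 0.999, -0.0, 0.0]
contact_force: [-4.7, 0.5, 11.2]
gripper_width: -0.1
grasp_force: 5.6
```

>>> {"api": "servo_tool", "payload": {"commands": [[[255,0,0,0.0015,0,0,0],[255,0,0,0.001,0,0,0],[255,0,0,0,0,0,0],[255,0,0,0,0,0,0]]]}}

```text
clock: 10.02
position: [488.6, 67.8, 79.7]
ee_rot: [0.053, 0.999, -0.0, 0.001]
contact_force: [-9.5, 1.1, 27.6]
gripper_width: 0.1
grasp_force: 13.5
```

>>> {"api": "servo_tool", "payload": {"commands": [[[255,0,0,-0.01,0,0,0],[255,0,0,-0.03,0,0,0],[255,0,0,-0.035,0,0,0],[255,0,0,-0.035,0,0,0],[255,0,0,-0.035,0,0,0],[255,0.03,0,-0.02,0,0,0],[255,0.03,0,0,0,0,0],[255,0.03,0,0,0,0,0],[255,0,0,0,0,0,0],[255,0,0,0,0,0,0]]]}}

```text
clock: 10.85
position: [397.9, 77.3, 241.4]
ee_rot: [0.053, 0.999, 0.001, 0.001]
contact_force: [0.3, -0.4, 1.1]
gripper_width: -0.2
grasp_force: 0.0
```

Run:
```python
from h import *
S=cams.get_image('scene'); cv2.imwrite('pics/s3.png',cv2.resize(S['frame'][190:310,150:310],(800,600),interpolation=cv2.INTER_CUBIC))
```

```text
(no output)
```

View pics/s3.png

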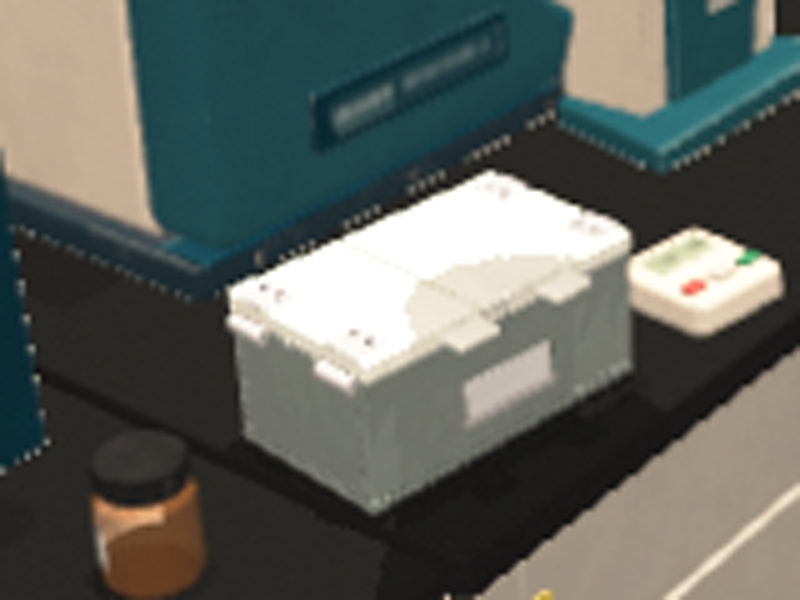

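The picture shows both leaves flush, with the seam running from about (375,250) to (490,320). The jar and timer are where they were, and the robot is clear of everything.

```bash
python3 -c "
from h import *
print(ticket.job_done())"
```

```text
the job is handed in; nothing more can be done
None
```

The box is shut: the stepped leaf went down first, then the lipped leaf on top of it. Both looked flush in the last picture, the jar and timer had not moved, the tape was last seen in place before the lipped leaf was pushed, and the job was handed in at about 11 s with the arm clear.

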